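# Load the bench demagnetiser

### The job

Load the bench demagnetiser and set it going: first take the wood offcut off its plate and lay it flat on the bench, then lift the tray of loose steel pins by its bar handle, carry it over level with every pin staying inside, and set it gently down flat on the plate between the four guide rails. Last, with the tray let go, turn the selector knob until its pointer is at the long mark. Do not knock or shift the glue bottle, the tin or the tape measure.

Things in the scene. Friction and masses are not known exactly. Their poses are not given: they have to be found in the camera images.
- nest (a point): centre of the demagnetiser's aluminium plate, on its surface, 50 mm above the bench. The machine is a fixed grey box 180 (x) x 226 (y) mm; the box's centre lies 45 mm in +y from here. Axes: x to its back, y to its left, z up. Place and yaw vary, left or right of the tray. Four dark rails, 6 mm high, 5 mm thick, leave 162 mm along x and 112 mm along y for the tray (6 mm free each side)
- long_mark (a point): middle of the long black mark (16 x 5 mm) beside the selector, on a white panel on the machine's top; the three others are 6 x 3 mm. Seen from the knob's axis the marks lie, clockwise from above: short, short, long, short
- selector_grip (a point): on the selector knob's axis, 19 mm above the plate's level, the height to grip; at x 0, y +112 mm from the nest. Black grip bar 54 mm long, 14 wide, its top 11 mm above this point, on a disc 52 mm across. The pointer is the white line on one end of the bar; this frame's x axis turned +1.05 rad about z points along the bar to the pointer's end
- selector (a joint): angle of the selector in rad, growing clockwise seen from above; four detents at 0, 0.7, 1.4 and 2.1, one for each mark in clockwise order; let go, it clicks into a detent closer than about 0.2 rad (torque below 0.15 N m). The pointer is at the long mark at 1.4. It starts near 0 or 0.7, seldom between
- tray_handle (a point): centre of the tray's handle, a straight wooden bar 138 mm long (along the tray's x), 16 mm wide (y) and 18 mm high, held between an upright at each end; this point lies 77 mm above the tray's underside, and the space under the bar is open down to the pins. Tray with pins about 0.5 kg, balanced under the handle
- tray_floor (a point): centre of the inner floor of the open plywood tray, 4 mm above its underside. Tray 150 (x) x 100 (y) mm outside, walls 4 mm thick and 24 mm high; x along the handle, z up. Either way round is right on the plate
- tray: the same tray, origin at the centre of its underside
- pin_1_centre (a point): a loose turned steel pin lying in the tray, 63 mm long, 20 mm thick with a 13 mm spigot at one end; point on its axis near its middle. It rolls
- pin_2_centre (a point): a second such pin in the tray
- pin_3_centre (a point): a third such pin in the tray
- block_centre (a point): centre of the plain pine offcut lying flat on the demagnetiser's plate at the start: 45 (x) x 90 (y) x 19 (z) mm, 40 g, lying roughly crosswise. The bench (z = 0) between listed things is bare from y -0.30 to 0.45 and x 0.35 to 0.77, but for the fixed vice (beyond x 0.42, y below -0.20)
- block: the same offcut
- bottle_centre (a point): centre of an upright glue bottle, 48 mm across, 170 mm high, loose; stands close in front of the tray. Not to be disturbed
- tin_centre (a point): centre of an open empty metal tin, 76 mm across, 102 mm high, loose; stands close in front of the demagnetiser. Not to be disturbed
- tape_centre (a point): centre of a tape measure lying on its side, 68 x 76 x 35 mm, loose, behind the demagnetiser. Not to be disturbed

How it is judged:
By the outcome, as a careful person would: the job done as asked, in the order asked, and still so for the second after the job is handed in, with the robot touching nothing.
It also fails if it takes over 72 s, if anything falls off the work surface, if the arm or the gripper's body presses on something with over 40 N, if the wrist force passes 120 N, or if a joint passes its speed limit or range.

### The arm

A 7-joint arm with a two-finger parallel gripper is mounted at the origin on the work surface; the furniture and walls round the work are solid. World frame = base frame: x ahead of the robot, y to its left, z up, the work surface at z = 0. Lengths are in m, angles in rad, forces in N, time in s.
With the tool pointing down it reaches from about 0.425 to 0.95 m from the base axis. Payload 4.7 kg.
Tool frame: the origin (TCP) lies between the finger pads; the fingertips stand 25 mm ahead of it and the grasp point (between the pads) lies 6 mm ahead of it; z points along the fingers, y is the line along which they close (so a half turn about z gives the same grasp; the last joint's range is limited). The gripper opens to 85 mm and grips with 20 to 120 N. Pads are 22 mm wide; open, the fingers measure 114 mm over their backs; the gripper's body (76 mm by 85 mm) begins 54 mm behind the grasp point. The pads swing forward as they close: fully open they stand 13 mm farther back than shut.
Start: joints at [1.311, 0.469, -0.049, 1.532, 0.024, 1.141, -0.082], TCP at [0.154, -0.657, 0.256] pointing down, gripper open.
Joint ranges: [-2.59, 2.59], [-0.33, 1.99], [-1.39, 1.29], [0.1, 2.45], [-1.04, 4.18], [0.21, 1.99], [-2.66, 2.66]. Speed limits (rad/s): [2.57, 2.57, 3.14, 3.14, 3.14, 3.14, 3.14].

### API

Orientations are given as a 3x3 rotation matrix whose columns are the frame's x, y, z axes.
In Python, from rig import * gives the robot as it stands. Calls block until the motion is done:
- movep(position, orientation): joint-space move of the TCP to a pose.
- move_l(position, attitude=None, feed=0.15, until_force=None): straight line of the TCP; attitude=None keeps the orientation; feed is the mean speed in m/s. With until_force (N) it stops when the force on the tool has changed by that much, and returns True; else False.
- move_joints(angles): joint-space move.
- command_gripper(opening, newtons=None): finger opening in m; newtons is the grip in N (None keeps the last); returns when the fingers have stopped.
- sleep(seconds).
- inverse_kinematics(position, orientation): joint angles nearest the present ones, or None.
- sense(): the state.
- camera(name): name is "scene" or "top" or "wrist"; returns (picture, depth): 384x512x3 uint8, red, green, blue; 384x512 float32, m along the optical axis (not along the pixel's ray), 0 where there is no reading.
- camera_params(name): a dict with "K" (3x3 intrinsics, pixels), "position" and "rotation" of the camera in the world; the wrist camera has in their place "tool_from_camera" (4x4, takes a point from camera to tool coordinates, whose origin is the TCP and whose axes are the flange's). Camera axes: x right, y down, z forward; pixel columns grow to the right and rows downward; lengths in m; the calibration is good to about 2 mm. The wrist camera is an equidistant fisheye: a pixel r from the principal point sees the ray r / f radians off the axis. A picture is of the moment at which its call begins: read the wrist's pose just before it. camera_params takes no time and is no camera call.
A pose or a line that the arm cannot do raises Unreachable and nothing moves.
- finish_job(): hands the job in; it is judged then, once.
The state is a dict: "time_s": time; "joint_pos": joint angles; "qd": joint speeds; "joint_efforts": joint torques, N m; "position": TCP position; "tcp_rot": TCP orientation; "wrist_force": force on the tool from outside, world axes, zero at the start; "ft_torque": the same for the moment, N m; "finger_gap": finger opening in m; "gripper_force": force on a finger pad.
Only numpy, scipy, OpenCV 4.12 (cv2) and the standard library are available. Lean on these libraries where they do the work, as an engineer would, in place of code of your own. Each camera call takes 0.05 s, during which the arm holds its last target. There are 200 camera calls.

## Working session

There is one attempt and no reset: what is moved stays moved. The work goes in short steps, each a Python script; the robot and the scene stay as the last script left them, time stands still between calls to the robot, and variables do not carry over. Pictures are saved under pics/ and viewed, at most 10 in all, crops included, and the job is handed in when it is done.

```bash
ls; mkdir -p pics
python3 - <<'E'
from rig import *
import cv2,numpy as np
for n in("top","scene"):
    p,d=camera(n); np.savez(f"pics/{n}0.npz",p=p,d=d); cv2.imwrite(f"pics/{n}0.png",p[:,:,::-1])
    c=camera_params(n); print(n,c)
print(camera_params("wrist")); print(sense())
E
```

```text
pics
top {'K': array([[382.5219648 ,   0.        , 257.35576581],
       [  0.        , 382.5219648 , 190.2851809 ],
       [  0.        ,   0.        ,   1.        ]]), 'position': array([0.34588061, 0.07873625, 1.1523949 ]), 'rotation': array([[ 0.02513272, -0.98546299,  0.16802097],
       [-0.99963302, -0.02647337, -0.00574348],
       [ 0.01010807, -0.16781496, -0.98576669]])}
scene {'K': array([[381.11681941,   0.        , 261.85573502],
       [  0.        , 381.11681941, 187.6641185 ],
       [  0.        ,   0.        ,   1.        ]]), 'position': array([0.1243859 , 0.59264721, 0.66563293]), 'rotation': array([[-0.77746301, -0.42582797,  0.46284102],
       [-0.62866473,  0.5048569 , -0.5915236 ],
       [ 0.01821881, -0.75085955, -0.66021059]])}
{'K': array([[297.31863964,   0.        , 256.99216731],
       [  0.        , 297.31863964, 189.30064453],
       [  0.        ,   0.        ,   1.        ]]), 'tool_from_camera': array([[ 5.12304589e-04, -9.51736989e-01, -3.06914388e-01,
         7.78210678e-02],
       [ 9.99999827e-01,  5.76579580e-04, -1.18754984e-04,
        
[... 324 characters left out ...]
, 'qd': array([-0.00033531, -0.00067273,  0.00026457, -0.00422529, -0.00010659,
       -0.00062658, -0.00057994]), 'joint_efforts': array([ 8.92742755e-04, -5.11513209e+01, -4.68756293e-02, -2.38389677e+01,
        1.08230670e-02,  4.39080497e-03, -1.00217247e-05]), 'position': array([ 0.15435337, -0.65663263,  0.25535159]), 'tcp_rot': array([[ 9.73458941e-01,  2.28861286e-01, -4.50120063e-04],
       [ 2.28861723e-01, -9.73457480e-01,  1.68730069e-03],
       [-5.20149359e-05, -1.74553319e-03, -9.99998475e-01]]), 'wrist_force': array([-0.76006809, -0.66787141,  0.15586687]), 'ft_torque': array([-0.06353781,  0.024829  , -0.03299539]), 'gripper_force': 0.0, 'finger_gap': 0.08549118989209586}
```

View pics/top0.png

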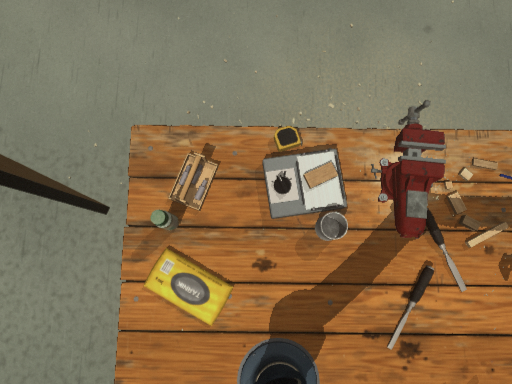

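View pics/scene0.png

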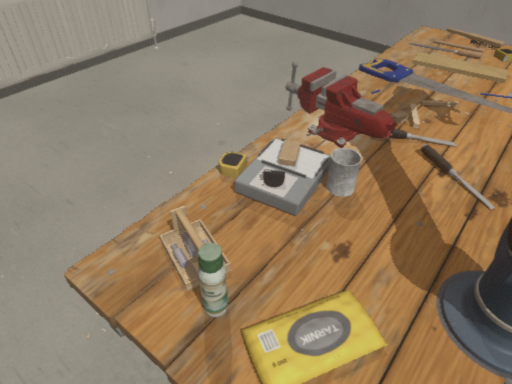

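The top view shows the tray at about (195,180), plate and block (322,176), knob (283,183), tin (332,226), tape (288,137) and bottle (163,219). I'll get rough positions, then take close wrist views.

```bash
cat > h.py <<'E'
from rig import *
import cv2,numpy as np
def rays(cam,uv,pose=None):
    uv=np.atleast_2d(np.float64(uv)); c=camera_params(cam); K=c["K"]
    x=(uv-K[:2,2])/[K[0,0],K[1,1]]
    if cam=="wrist":
        r=np.linalg.norm(x,axis=1); s=np.where(r>1e-9,np.sin(r)/np.maximum(r,1e-9),1)
        d=np.c_[x*s[:,None],np.cos(r)]
        p,R=pose; T=c["tool_from_camera"]
        return p+R@T[:3,3], d@(R@T[:3,:3]).T
    return c["position"], np.c_[x,np.ones(len(x))]@c["rotation"].T
def onplane(cam,uv,z,pose=None):
    o,d=rays(cam,uv,pose); return o+d*((z-o[2])/d[:,2])[:,None]
def project(cam,P,pose=None):
    P=np.atleast_2d(P); c=camera_params(cam); K=c["K"]
    if cam=="wrist":
        p,R=pose; T=c["tool_from_camera"]; o=p+R@T[:3,3]; Rc=R@T[:3,:3]
        q=(P-o)@Rc; n=np.linalg.norm(q[:,:2],axis=1); th=np.arctan2(n,q[:,2]); x=q[:,:2]/n[:,None]*th[:,None]
    else: q=(P-c["position"])@c["rotation"]; x=q[:,:2]/q[:,2:]
    return x*[K[0,0],K[1,1]]+K[:2,2]
def down(a): # tool pointing down, finger (y) line at world angle a+pi/2... tool x at angle a
    c,s=np.cos(a),np.sin(a); return np.array([[c,s,0],[s,-c,0],[0,0,-1.]])
def snap(name):
    s=sense(); p,d=camera("wrist"); np.savez(f"pics/{name}.npz",p=p,d=d,pos=s["position"],R=s["tcp_rot"]); cv2.imwrite(f"pics/{name}.png",p[:,:,::-1])
    return p,d,(s["position"],s["tcp_rot"])
E
python3 - <<'E'
from h import *
for n,uv,z in[("nest",(322,178),.05),("knob",(283,183),.08),("tray",(195,180),.024),("bottle",(158,214),.17),("tin",(333,220),.1),("tape",(288,137),.035)]: print(n,onplane("top",uv,z))
m=onplane("top",(305,180),.05)[0]; t=onplane("top",(195,180),.03)[0]
# plan order: machine view then tray view
for c in (m,t):
  for a in (0,np.pi,-.3,.3):
    q=inverse_kinematics([c[0]-.08,c[1],.42],down(a)); print(a,q)
E
```

```text
nest [[ 0.57557812 -0.11706539  0.05      ]]
knob [[ 5.51726571e-01 -1.78105564e-04  8.00000000e-02]]
tray [[0.56448837 0.26003299 0.024     ]]
bottle [[0.44463028 0.32685262 0.17      ]]
tin [[ 0.44769785 -0.13820189  0.1       ]]
tape [[ 0.70298603 -0.01671069  0.035     ]]
0 [ 0.64664845  0.10320639 -0.64659268  1.67610953  0.06321694  1.38337006
 -1.57997139]
3.141592653589793 [ 0.88023575  0.14067378 -0.91985981  1.66660806  0.11362102  1.39053325
  1.51550759]
-0.3 [ 0.6193789   0.10004881 -0.61591893  1.67731871  0.05877104  1.38283633
 -1.87596823]
0.3 [ 0.66010221  0.10483313 -0.66179449  1.67551981  0.06549514  1.38364927
 -1.2820242 ]
0 [ 0.40071587  0.44489322 -1.36417517  1.54528122  0.43576786  1.50551717
 -2.54306778]
3.141592653589793 [ 0.21545738  0.28903215 -0.99473187  1.55236104  0.24372545  1.43279385
  0.77684259]
-0.3 [-0.8519897   0.1543353   0.3316083   1.6082391  -0.05092112  1.38753659
 -2.38555378]
0.3 [-0.36607377  0.1711165  -0.23922118  1.58155558  0.04099929  1.39384858
 -1.8799474 ]
```

Run:
```python
from h import *
s=sense(); move_l([.154,-.62,.40],feed=.3)
movep([.40,-.25,.42],down(0))
movep([.545,-.06,.30],down(0)); snap("mach"); print(sense()["time_s"])
movep([.545,.26,.30],down(0.25)); snap("tray"); print(sense()["time_s"],sense()["joint_pos"])
for n in("mach","tray"):
  cv2.imwrite(f"pics/{n}b.png",cv2.resize(cv2.imread(f"pics/{n}.png"),(800,600),interpolation=cv2.INTER_CUBIC))
```

```text
3.4667
4.7333 [ 0.02113202  0.40690001 -0.72079029  1.62493565  0.28358635  1.21769494
 -2.08320835]
```

View pics/machb.png

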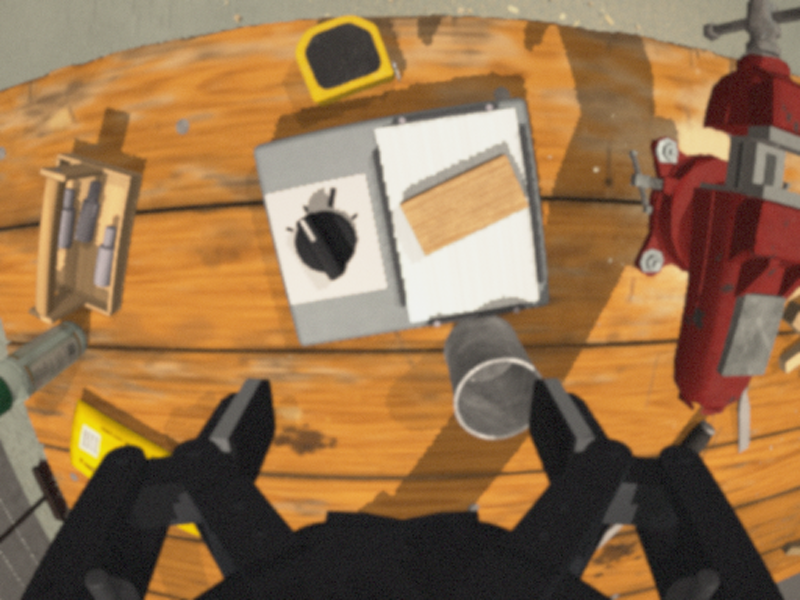

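View pics/trayb.png

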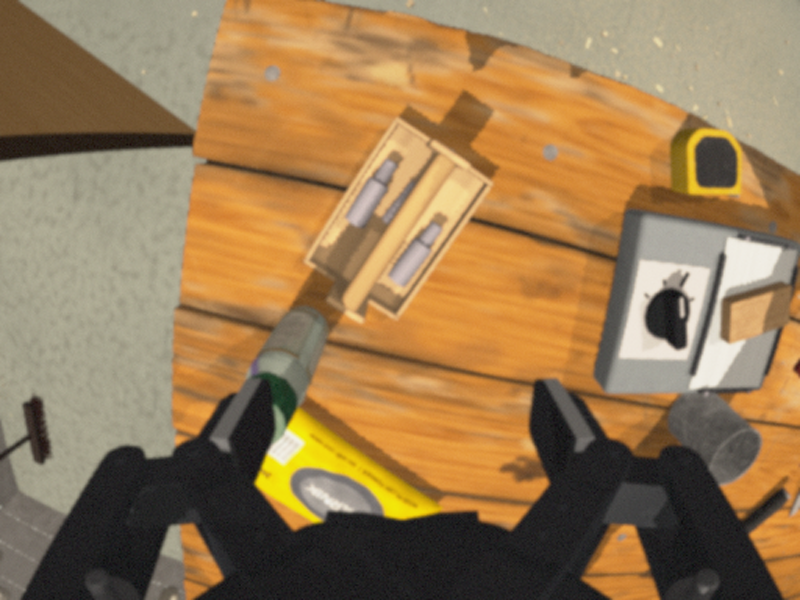

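Wrist view (800 px scale): machine box corners at (258,150), (522,100), (548,300) and (305,345); block centre (465,205); knob (325,243), with the white pointer towards (303,222) and the long mark at (331,195). Tray: handle runs from (440,165) to (355,300), with pins at (372,195), (400,200) and (415,255), and the bottle at (290,350). I'll measure these with depth heights and masks.

```bash
cat >> h.py <<'E'
def load(name):
    z=np.load(f"pics/{name}.npz"); return z["p"],z["d"],(z["pos"],z["R"])
def cloud(d,pose):
    v,u=np.mgrid[:384,:512]; uv=np.c_[u.ravel(),v.ravel()]
    K=camera_params("wrist")["K"]; o,dr=rays("wrist",uv,pose)
    T=camera_params("wrist")["tool_from_camera"]; ax=pose[1]@T[:3,2]
    P=o+dr*(d.ravel()/(dr@ax))[:,None]; P[d.ravel()==0]=np.nan; return P.reshape(384,512,3)
def rect(P,mask,close=0):
    m=np.uint8(mask)*255
    m=cv2.morphologyEx(m,cv2.MORPH_OPEN,np.ones((3,3)))
    n,l,st,_=cv2.connectedComponentsWithStats(m); k=1+np.argmax(st[1:,4])
    q=P[l==k]; r=cv2.minAreaRect(np.float32(q[:,:2]*1000)); b=cv2.boxPoints(r)
    e=b[1]-b[0],b[2]-b[1]; e=max(e,key=np.linalg.norm); a=np.arctan2(e[1],e[0])
    return np.array(r[0])/1000,np.sort(r[1]),(a+np.pi/2)%np.pi-np.pi/2,np.median(q[:,2]),len(q)
E
python3 - <<'E'
from h import *
p,d,pose=load("mach"); P=cloud(d,pose); z=P[...,2]; X,Y=P[...,0],P[...,1]
roi=(X>.42)&(X<.7)&(Y>-.26)&(Y<.12); roi[270:]=False
print("box",rect(P,roi&(z>.03)&(z<.059)&(X>.47)))
hsv=cv2.cvtColor(p,cv2.COLOR_RGB2HSV)
print("plate center z",np.nanmedian(z[170:190,310:330]), "bench",np.nanmedian(z[240:250,170:180]))
print("block",rect(P,roi&(z>.061)&(z<.08)&(hsv[...,1]>70)))
print("block rgbonly",rect(onplane("wrist",np.c_[np.mgrid[:384,:512][1].ravel(),np.mgrid[:384,:512][0].ravel()],.069,pose).reshape(384,512,3),roi&(z>.045)&(hsv[...,1]>90)&(hsv[...,0]<25)&(Y<-.03)))
print("knob",rect(P,roi&(z>.064)&(z<.095)&(hsv[...,2]<90)&(Y>-.05)))
print("tin",rect(P,(z>.085)&(z<.12)&(X<.5)&(Y<-.05)&(Y>-.2)))
p,d,pose=load("tray"); P=cloud(d,pose); z=P[...,2]; X,Y=P[...,0],P[...,1]
roi=(X>.4)&(X<.7)&(Y>.15)&(Y<.42)
print("handle",rect(P,roi&(z>.075)&(z<.098)&(X>.47)))
print("trayall",rect(P,roi&(z>.015)&(z<.098)&(X>.49)))
print("bottle top",rect(P,(z>.14)&(z<.19)&(Y>.2)&(X<.55)))
E
```

```text
box (array([ 0.56305389, -0.06643079]), array([180.76657104, 227.18370056]), np.float32(-1.3957045), np.float64(0.04884039877103591), 19411)
plate center z 0.049405199793149446 bench -0.00028258074685011403
block (array([ 0.58322467, -0.11070555]), array([45.15970612, 89.13694763]), np.float32(-1.1040056), np.float64(0.0684624465926496), 2754)
block rgbonly (array([ 0.58382751, -0.1104986 ]), array([44.36456299, 87.954422  ]), np.float32(-1.1090511), np.float64(0.069), 2695)
knob (array([ 5.52079163e-01, -1.89947128e-04]), array([15.02403545, 51.11448288]), np.float32(0.5191492), np.float64(0.07789452199886793), 442)
tin (array([ 0.40516595, -0.13731525]), array([18.74154282, 61.94121933]), np.float32(1.4375087), np.float64(0.09521340758835356), 367)
handle (array([0.56274878, 0.2651192 ]), array([ 33.88381577, 146.64559937]), np.float32(-0.34510875), np.float64(0.08503836581854843), 1914)
trayall (array([0.56538708, 0.27723456]), array([ 66.35729218, 151.06896973]), np.float32(-0.40386653), np.float64(0.08472582957002256), 2384)
bottle top (array([0.44636581, 0.31730606]), array([16.50710678, 37.11413193]), np.float32(0.5801703), np.float64(0.15693071858127416), 471)
```

Run:
```python
from h import *
p,d,pose=load("tray"); P=cloud(d,pose); z=P[...,2]; X,Y=P[...,0],P[...,1]
roi=(X>.47)&(X<.7)&(Y>.15)&(Y<.42)
def r2(m):
    m=cv2.morphologyEx(np.uint8(m),cv2.MORPH_OPEN,np.ones((2,2)))>0
    q=P[m][:,:2]; r=cv2.minAreaRect(np.float32(q*1000)); c=q.mean(0); w,v=np.linalg.eigh(np.cov((q-c).T)); v=v[:,1]*np.sign(v[0,1])
    t=(q-c)@v; n=(q-c)@[-v[1],v[0]]
    return r,c,np.arctan2(v[1],v[0]),[np.percentile(t,[0,1,99,100]).round(4),np.percentile(n,[0,2,50,98,100]).round(4)],len(q)
hm=roi&(z>.075)&(z<.098)
print(r2(hm))
print("walls",r2(roi&(z>.018)&(z<.032)))
m=np.uint8(roi&(z>.018)&(z<.098))*255
vis=p.copy(); vis[hm]=[255,0,0]; w=roi&(z>.018)&(z<.032); vis[w]=[0,0,255]
a=vis[60:220,160:340]
p,d,pose=load("mach"); P2=cloud(d,pose)
b=p[60:240,150:280]
cv2.imwrite("pics/c.png",np.hstack([cv2.resize(a,None,fx=2.5,fy=2.5),cv2.resize(cv2.resize(b,None,fx=2.2,fy=2.2),(286,400))])[:,:,::-1])
# marks: dark pixels on panel around knob axis
k=np.array([.5517,-.0003]); uv=np.c_[np.mgrid[:384,:512][1].ravel(),np.mgrid[:384,:512][0].ravel()]
Q=onplane("wrist",uv,.05,pose).reshape(384,512,3); g=p.max(2).astype(int)
rel=Q[...,:2]-k; r=np.hypot(*np.moveaxis(rel,2,0)); an=np.arctan2(rel[...,1],rel[...,0])
ring=(r>.028)&(r<.05)
n,l,st,ce=cv2.connectedComponentsWithStats(np.uint8(ring&(g<90)))
for i in range(1,n):
    if st[i,4]>3: 
        q=rel[l==i].mean(0); print("mark",st[i,4],np.arctan2(q[1],q[0]).round(3),np.hypot(*q).round(4), g[l==i].min())
# pointer: bright pixels at z=.08 within knob
Q=onplane("wrist",uv,.08,pose).reshape(384,512,3); rel=Q[...,:2]-k; r=np.hypot(rel[...,0],rel[...,1])
m=(r<.027)&(P2[...,2]>.07)&(g>110); q=rel[m]; print("pointer",len(q),q.mean(0),np.arctan2(*q.mean(0)[::-1]))
```

```text
(((546.0127563476562, 260.3045349121094), (41.744789123535156, 183.53277587890625), 72.59526062011719), array([nan, nan]), np.float64(nan), [array([nan, nan, nan, nan]), array([nan, nan, nan, nan, nan])], 1933)
walls (((nan, nan), (0.0, 0.0), 0.0), array([nan, nan]), np.float64(nan), [array([nan, nan, nan, nan]), array([nan, nan, nan, nan, nan])], 2031)
mark 15 -0.174 0.0348 60
mark 18 -2.878 0.0292 55
pointer 103 [0.00865345 0.0053306 ] 0.5521079918026083
```

View pics/c.png

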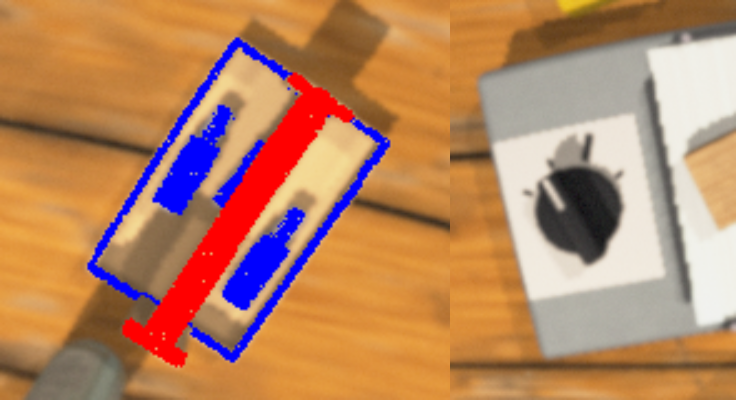

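Segmentation is clean: the handle (red) has wide uprights, and the walls are outlined in blue. The pointer sits at the second short mark (0.7), with the long mark at world angle −0.174. Next I'll fit the tray and pick up the block.

Run:
```python
from h import *
p,d,pose=load("tray"); P=cloud(d,pose); z=P[...,2]; X,Y=P[...,0],P[...,1]
roi=(X>.47)&(X<.7)&(Y>.15)&(Y<.42)&np.isfinite(z)
def big(m):
    n,l,st,_=cv2.connectedComponentsWithStats(np.uint8(m)); return l==1+np.argmax(st[1:,4])
for nm,m in(("handle",big(roi&(z>.075)&(z<.098))),("walls",roi&(z>.018)&(z<.032)&cv2.dilate(np.uint8(big(roi&(z>.018)&(z<.032))),np.ones((5,5))).astype(bool))):
    q=P[m][:,:2]; r=cv2.minAreaRect(np.float32(q*1000)); b=cv2.boxPoints(r); e=max(b[1]-b[0],b[2]-b[1],key=np.linalg.norm); print(nm,r,np.arctan2(e[1],e[0]))
q=P[big(roi&(z>.075)&(z<.098))][:,:2]; c=np.median(q,0)
for _ in range(5):
    s=np.linalg.norm(q-c,axis=1)<.05; vx,vy,x0,y0=cv2.fitLine(np.float32(q[s]),cv2.DIST_HUBER,0,.01,.001).ravel(); c=np.array([x0,y0])
n=(q-c)@[-vy,vx];t=(q-c)@[vx,vy]; s=abs(t)<.04
print("bar",np.arctan2(vy,vx),c,np.percentile(n[s],[1,99]),np.percentile(t,[.5,99.5]),"mid",c+np.array([vx,vy])*np.mean(np.percentile(t,[.5,99.5])))
wl=roi&(z>.018)&(z<.032); q=P[wl][:,:2]; print("all walls",cv2.minAreaRect(np.float32(q*1000)))
```

```text
handle ((562.7748413085938, 265.2008972167969), (33.88414764404297, 146.65151977539062), 70.29705047607422) -0.34388125
walls ((573.447265625, 295.713134765625), (44.685447692871094, 150.7186279296875), 74.17604064941406) -0.2761801
bar -0.33233348 [0.571077   0.26296854] [-0.00822159  0.00762702] [-0.08111842  0.06342687] mid [0.56271522 0.26585447]
all walls ((562.621826171875, 265.82415771484375), (100.5933609008789, 150.9915313720703), 69.93453216552734)
```

Run:
```python
from h import *
b=np.array([.5835,-.1106]); best=None
for a in (2.037,-1.104):
    q=inverse_kinematics([*b,.18],down(a)); print(a,q)
a=-1.104
if inverse_kinematics([*b,.18],down(a)) is None: a=2.037
command_gripper(.065,25)
movep([*b,.18],down(a)); move_l([*b,.095],feed=.12)
hit=move_l([*b,.066],feed=.025,until_force=3); s=sense(); print(hit,s["position"],s["wrist_force"],s["finger_gap"])
z=s["position"][2]+.003; move_l([*b,z],feed=.05)
command_gripper(.03,25); s=sense(); print(s["finger_gap"],s["gripper_force"],s["position"],s["time_s"])
move_l([*b,.17],feed=.15); s=sense(); print(s["finger_gap"],s["gripper_force"],s["time_s"])
open("z.txt","w").write(f"{z} {a}")
```

```text
2.037 [ 0.80724492  0.61230827 -0.98144599  1.77313862  0.57491454  1.07310418
  0.08772268]
-1.104 [ 0.15345448  0.41390755 -0.04858799  1.81094955  0.02460523  0.91731634
 -2.58079328]
True [ 0.58334594 -0.11054928  0.06879195] [-0.91570644  0.47465556  4.17160433] 0.06526054574491687
0.044292756483093415 29.9654481534526 [ 0.58489401 -0.11040462  0.07302595] 8.9083
0.044203884731406476 25.651550889015198 9.7167
```

Run:
```python
from h import *
t=[.465,.125]
for a in (0.,-.3,.4,-.7):
    q=inverse_kinematics([*t,.03],down(a)); 
    if q is not None and abs(q[6])<2.5: break
print(a,q)
movep([*t,.17],down(a)); move_l([*t,.04],feed=.15)
hit=move_l([*t,.016],feed=.02,until_force=3); s=sense(); print(hit,s["position"],s["wrist_force"])
command_gripper(.065); move_l([*t,.20],feed=.25); s=sense(); print(s["time_s"])
# look at block/tray on the way
command_gripper(.06)
movep([.5627,.2655,.17],down(-.345)); snap("trayclose"); print(sense()["time_s"],sense()["joint_pos"])
p,d,pose=load("trayclose"); P=cloud(d,pose); z=P[...,2]; X,Y=P[...,0],P[...,1]
h=(z>.078)&(z<.098)&(abs(X-.57)<.1)&(abs(Y-.265)<.07)
q=P[h][:,:2]; ax=np.array([np.cos(-.345),-np.sin(.345)]); nn=np.array([-ax[1],ax[0]]); r=q-[.5627,.2655]
tt=r@ax; n=r@nn
for lo,hi in((-.07,-.03),(-.03,0),(0,.03),(.03,.055)):
    k=(tt>lo)&(tt<hi); print(k.sum(), np.percentile(n[k],[5,50,95]) if k.sum()>5 else None)
print(np.percentile(tt,[.5,99.5]))
```

```text
0.0 [-0.12853303  0.51285169 -0.27486852  2.15192816  0.27664066  0.50933952
 -2.18326559]
True [0.46496703 0.1249843  0.0230024 ] [ 0.46814593 -0.50116104  5.35889377]
13.7833
14.7833 [-0.24446184  0.49297562 -0.35845709  1.73881375  0.20689361  0.94869067
 -2.60170184]
993 [-0.01135951 -0.00046844  0.01112006]
738 [-0.00664057  0.00016538  0.0067908 ]
840 [-0.00635421  0.00012645  0.00669337]
791 [-6.81779487e-03  8.24110049e-05  7.01381534e-03]
[-0.07205657  0.07222899]
```

View pics/trayclose.png

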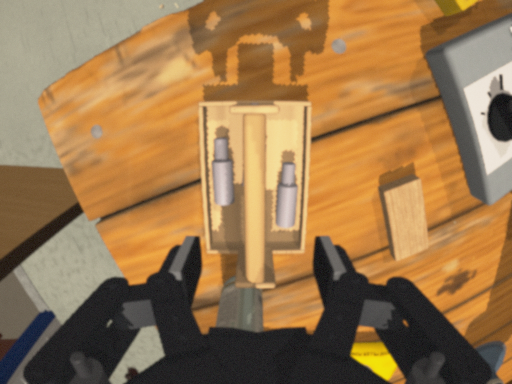

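The handle is centred between the fingers (column ~255), two pins lie clear of it, and the offcut is flat on the bench at (405,218). Grasping the handle now.

Run:
```python
from h import *
c=[.5627,.2655]
hit=move_l([*c,.083],feed=.1,until_force=8); print(hit,sense()["position"])
command_gripper(.008,70); s=sense(); print(s["finger_gap"],s["gripper_force"],s["position"])
if s["finger_gap"]>.012 and not hit:
    move_l([*c,.10],feed=.05); print(sense()["wrist_force"],sense()["ft_torque"])
    move_l([*c,.215],feed=.1)
    s=sense(); print(s["wrist_force"],s["ft_torque"],s["finger_gap"],s["time_s"],s["tcp_rot"][2])
    snap("held")
```

```text
False [0.56318272 0.26582245 0.08369031]
0.015048871860040749 69.27685618400574 [0.56315041 0.26605428 0.08350507]
[-0.13014652  0.28476521 -5.32405199] [ 0.03771244 -0.02953957  0.00566046]
[-0.15308241 -0.33896421 -4.64043151] [0.00436414 0.01245568 0.02414284] 0.014824036660805258 18.0583 [-0.00123414  0.0013374  -0.99999834]
```

Run:
```python
from h import *
p,d,pose=load("held"); P=cloud(d,pose); R=pose[1]
L=(P-pose[0])@R; # tool coords
for nm,m in(("bar",(abs(L[...,2]-.0)<.012)&(abs(L[...,0])<.08)&(abs(L[...,1])<.03)),("wall",(abs(L[...,2]-.059)<.007)&(abs(L[...,0])<.09)&(abs(L[...,1])<.07))):
    q=L[m]; r=cv2.minAreaRect(np.float32(q[:,:2]*1000)); A=np.c_[q[:,:2],np.ones(len(q))]; k=np.linalg.lstsq(A,q[:,2],rcond=None)[0]; print(nm,len(q),r,"tilt",k)
```

```text
bar 10010 ((17.365299224853516, 0.1731090545654297), (42.43174743652344, 111.5161361694336), 86.21587371826172) tilt [ 0.00903745  0.00248405 -0.00177188]
wall 6707 ((1.2003631591796875, 0.8526878356933594), (100.50347900390625, 146.72113037109375), 89.82223510742188) tilt [-0.00916627  0.00116667  0.06165924]
```

Run:
```python
from h import *
n=[.5709,-.1107]
move_l([*n,.215],down(.175),feed=.13)
move_l([*n,.148],feed=.08); s=sense(); print(s["position"],s["time_s"],s["wrist_force"])
p,d,pose=snap("over")
hit=move_l([*n,.129],feed=.015,until_force=2.0); s=sense(); print(hit,s["position"],s["wrist_force"],s["ft_torque"],s["time_s"])
```

```text
[ 0.57142196 -0.11073365  0.14854658] 22.1333 [ 0.1388551  -0.56288458 -3.93437444]
True [ 0.57074793 -0.11052081  0.13340231] [0.09761671 1.05688973 4.74621235] [-0.06082504 -0.07079596  0.01832959] 23.0917
```

View pics/over.png

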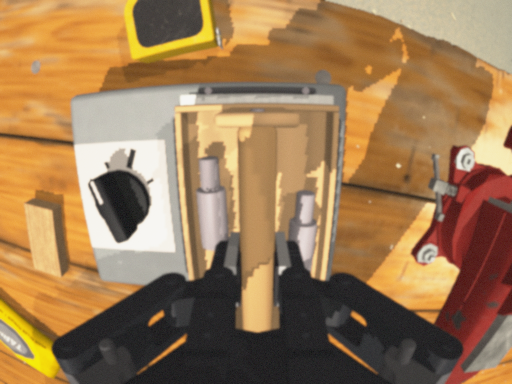

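Tray touched down at TCP z = 0.1334 (expected 0.1335), so it is on the plate, not on a rail. Releasing it and checking.

Run:
```python
from h import *
n=[.5709,-.1107]
command_gripper(.04); move_l([*n,.26],feed=.15); s=sense(); print(s["time_s"],s["finger_gap"])
command_gripper(.03)
k=np.array([.5517,-.0003])
movep([.53,-.03,.25],down(.175)); snap("placed"); print(sense()["time_s"])
p,d,pose=load("placed"); P=cloud(d,pose); z=P[...,2]; X,Y=P[...,0],P[...,1]
M=np.array([[np.cos(.175),-np.sin(.175)],[np.sin(.175),np.cos(.175)]]); L=(P[...,:2]-n)@M
m=(abs(z-.074)<.006)&(abs(L[...,0])<.085)&(abs(L[...,1])<.06); print("tray",m.sum(),cv2.minAreaRect(np.float32(L[m]*1000)),np.median(z[m]))
kr=np.hypot(X-k[0],Y-k[1]); 
print("knob heights",np.histogram(z[kr<.026],bins=np.arange(.045,.09,.003)))
m=(kr<.035)&(z>.073)&(z<.09); q=P[m][:,:2]; print("bar",cv2.minAreaRect(np.float32(q*1000)))
print([inverse_kinematics([*k,.08],down(a)) for a in (.52,-.174)])
```

```text
24.4667 0.04003964887280178
25.225
tray 3559 ((-1.1904373168945312, 0.11677169799804688), (100.7071304321289, 149.8668212890625), 89.95236206054688) 0.07248755525331085
knob heights (array([ 15,  27,  56, 928,  27,  15,  17,  16,  15,  20, 287, 430,   1,
         0]), array([0.045, 0.048, 0.051, 0.054, 0.057, 0.06 , 0.063, 0.066, 0.069,
       0.072, 0.075, 0.078, 0.081, 0.084, 0.087]))
bar ((551.7532958984375, -0.7210483551025391), (54.25669860839844, 14.5457124710083), 30.41118621826172)
[array([ 0.22175247,  0.52137867, -0.38537948,  1.96495967,  0.29177341,
        0.70876967, -1.39146841]), array([ 0.15341813,  0.50867809, -0.29589052,  1.96900739,  0.22363122,
        0.69495577, -2.02452913])]
```

View pics/placed.png

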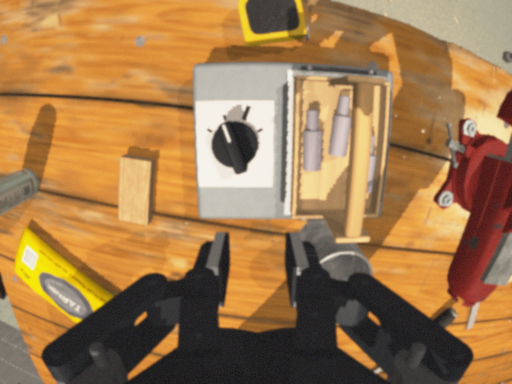

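Tray sits centred (−1.2 mm, 0.1 mm, square to the rails) with all three pins inside. The knob disc top is at 0.0555 and the bar at 0.531 rad. Turning the knob.

Run:
```python
from h import *
k=[.5516,-.0005]
movep([*k,.15],down(.53))
hit=move_l([*k,.083],feed=.06,until_force=6); s=sense(); print(hit,s["position"],s["finger_gap"])
command_gripper(.005,40); s=sense(); print(s["finger_gap"],s["gripper_force"],s["wrist_force"])
for a in np.linspace(.53,-.18,6)[1:]:
    movep([*k,.083],down(a)); s=sense(); print(s["wrist_force"].round(1),s["ft_torque"][2].round(3),s["finger_gap"].round(4))
command_gripper(.035); move_l([*k,.2],feed=.15)
movep([.50,-.03,.30],down(.175)); sleep(.5); p,d,pose=snap("end"); print(sense()["time_s"])
P=cloud(d,pose); z=P[...,2]; X,Y=P[...,0],P[...,1]; kr=np.hypot(X-k[0],Y-k[1])
m=(kr<.035)&(z>.073)&(z<.09); q=P[m][:,:2]; print("bar",cv2.minAreaRect(np.float32(q*1000)))
n=np.array([.5709,-.1107]);M=np.array([[np.cos(.175),-np.sin(.175)],[np.sin(.175),np.cos(.175)]]); L=(P[...,:2]-n)@M
m=(abs(z-.074)<.006)&(abs(L[...,0])<.085)&(abs(L[...,1])<.06); print("tray",cv2.minAreaRect(np.float32(L[m]*1000)),np.median(z[m]))
```

```text
False [ 5.51907203e-01 -4.41134869e-04  8.33948159e-02] 0.029965608080681286
0.013296428908395058 40.173320174217224 [-1.72786978  0.10861552  4.18911052]Traceback (most recent call last):
  File "<stdin>", line 7, in <module>
AttributeError: 'float' object has no attribute 'round'
```

One step of the turn was made before the print error; I'll continue from there.

Run:
```python
from h import *
k=[.5516,-.0005]
for a in np.linspace(.53,-.18,6)[2:]:
    movep([*k,.083],down(a)); s=sense(); print(s["wrist_force"],s["ft_torque"][2],s["finger_gap"])
command_gripper(.035); move_l([*k,.2],feed=.15)
movep([.50,-.03,.30],down(.175)); sleep(.5); p,d,pose=snap("end"); print(sense()["time_s"])
P=cloud(d,pose); z=P[...,2]; X,Y=P[...,0],P[...,1]; kr=np.hypot(X-k[0],Y-k[1])
m=(kr<.035)&(z>.073)&(z<.09); q=P[m][:,:2]; print("bar",cv2.minAreaRect(np.float32(q*1000)))
n=np.array([.5709,-.1107]);M=np.array([[np.cos(.175),-np.sin(.175)],[np.sin(.175),np.cos(.175)]]); L=(P[...,:2]-n)@M
m=(abs(z-.074)<.006)&(abs(L[...,0])<.085)&(abs(L[...,1])<.06); print("tray",cv2.minAreaRect(np.float32(L[m]*1000)),np.median(z[m]))
```

```text
[-1.4854003   1.63235087  5.87235359] 0.011836445348156477 0.012880041587721693
[-2.09073903  1.46007694  5.60610431] -0.04990698011736101 0.01337192356789596
[-2.69823542  0.37640831  5.62888457] -0.050571662280918084 0.0129967959877546
[-2.28641514  1.5243479   6.02532547] 0.03218749265984122 0.013090666825349418
30.9
bar ((551.5610961914062, -0.7850990295410156), (14.364378929138184, 54.29793930053711), 79.42747497558594)
tray ((-0.8917617797851562, -0.09643936157226562), (149.7887725830078, 101.1132583618164), 0.12038355320692062) 0.07254674835193695
```

View pics/end.png

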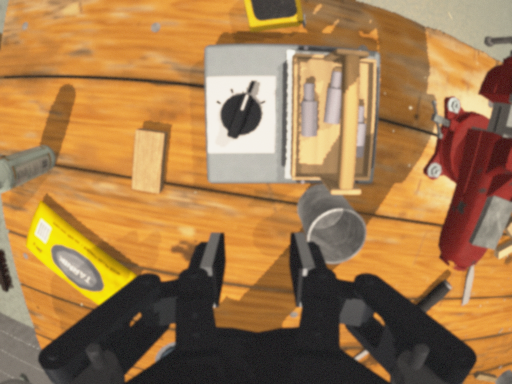

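The pointer at (252,90) is on the long mark: the bar is at −0.184 rad and the mark at −0.174. The tray is flat between the rails with its three pins, the offcut is on the bench, and the bottle, tin and tape look undisturbed.

```bash
python3 -c "
from rig import *
print(finish_job())"
```

```text
the job is handed in; nothing more can be done
None
```

The job is handed in at about 31 s of the 72 s allowed: the offcut is flat on the bench, the tray is between the rails with all three pins inside, and the selector pointer is at the long mark.

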